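# Short spin on the bench centrifuge

### The job

Give the tubes in the bench centrifuge a short spin: shut its lid, swing the hinged hasp on the front deck right over the staple on the lid, and only then press the wide rectangular key on the sloping panel all the way down with the fingers and keep it there. The rotor turns only while that key is held, so finish while still holding it fully down, pressing firmly but without leaning on it (well under 40 N). Leave the two round keys unpressed and do not shift the tube rack, the bottle or the glove box.

Things in the scene. Friction and masses are not known exactly. Their poses are not given: they have to be found in the camera images.
- centrifuge: White bench centrifuge, fixed, 270 mm wide (y), 395 deep (own x -245 to +150). Origin under it on the counter; -x is its front, facing roughly the robot; +y left, z up. Deck 150 mm high; the lid lies on it, leaving a 40 mm strip in front (x -130 to -90). Before that a grey panel slopes down 20 deg, from 130 mm high at x=-130 to 88 at x=-245; black timer dial on it at y=+97, 16 mm tall.
- lid_front (a point): Point on top of the lid's front border (45 mm deep), mid-width, 195 mm from the hinge line; turns with the lid: x along it to the hinge, z out of its top (upright = lid shut). Lid: white frame 220 mm deep, 240 wide, 22 thick, clear window, hinged along y at centrifuge x=+130, z=150 mm, its rear lower edge. It stays where left; 1 to 4 N down on the front border shuts it.
- staple_top (a point): Top of the staple on the lid: an upright steel loop 17 mm long (x), 4 thick, 13 tall, on the lid's centre line 12 mm nearer the front edge than lid_front. The lid's border is clear for pushing on either side of it.
- hasp (a joint): Angle of the hasp, rad: 0 = flat on the shut lid with the staple through its slot, pi/2 = upright, max 2.3 = leaning out over the panel. Steel strap 32 mm wide, 4 thick, 72 long from its pin, 10 mm wide lengthwise slot 21 to 50 mm from the pin, rolled tip. Stiff pin: it stays where it is left; about 1 N at its tip swings it.
- hasp_pin (a point): Middle of the hasp's hinge pin (along y), on the front deck at centrifuge x = -112 mm, y = 0, z = 174.5 mm; turns with the hasp (its x axis runs along the strap to the tip).
- hasp_tip (a point): Middle of the hasp's rolled tip (8 mm thick roll), 68 mm from the pin.
- spin_key (a joint): Travel of the wide rectangular short-spin key, m: 0 = up, 0.007 = fully down on its stop. It slides square to the sloping panel. Spring: 2 N to start it, 7 N fully down; it springs back when let go.
- spin_key_top (a point): Centre of the top face of the wide grey key, 46 mm (y) by 26 mm, on the panel's right (centrifuge y=-80 mm), 10 mm proud of the panel when up; z axis square out of the panel (20 deg from vertical, leaning to the front).
- round_key0 (a joint): Travel of the round key (20 mm across, 8 mm proud) in the middle of the panel, m: 0 = up, 0.005 = down. Not to be pressed.
- round_key1 (a joint): Travel of the other round key, 40 mm to the left of the first, m: 0 = up, 0.005 = down. Not to be pressed.
- tube_rack: White rack of capped tubes, loose, 160 x 70 mm, 100 mm tall, beside the centrifuge on its left. Origin under its centre. Leave it be.
- rinse_bottle: Clear rinse bottle with a white cap, loose, 66 mm across, 190 mm tall, left front of the centrifuge. Origin under its centre. Leave it be.
- glove_box: Blue and white glove box, loose, 125 x 235 mm, 75 mm tall, to the right of the centrifuge. Origin under its centre. Leave it be.

How it is judged (in metres and radians):
On the way, in this order (a step that is already met when the one before it is completed fails the run):
1. the lid is shut while the hasp is still open (angle between lid_front's own z axis and vertical below 0.04 rad and value of joint hasp above 1 rad), for 0.1 s.
2. the hasp lies over the staple on the shut lid (value of joint hasp below 0.12 rad and angle between lid_front's own z axis and vertical below 0.04 rad), for 0.2 s.
3. the wide key is held fully down (all of step 2 and value of joint spin_key above 0.0055 m), for 0.3 s.
At the end, for the whole second after the job is handed in: The robot is still holding the wide key fully down (travel over 5.5 of 7 mm, fingers pressing it with 3 to 40 N) through the last second, the lid shut (under 0.04 rad), the hasp flat over the staple (under 0.12 rad), the round keys up, the bystanders within 30 mm of where they stood (all of step 3 and contact force between the fingers and spin_key between 3 and 40 N and value of joint each of round_key0, round_key1 below 0.0025 m and distance of each of tube_rack, rinse_bottle, glove_box from where it was at the start of the episode below 0.03 m); the arm keeps its last pose, push and grip.
It fails at once if the wide key is pressed before the hasp is home (value of joint spin_key above 0.003 m and value of joint hasp above 0.2 rad).
It fails at once if the hasp is swung down before the lid is shut (value of joint hasp below 0.6 rad and angle between lid_front's own z axis and vertical above 0.08 rad).
It fails at once if a round key is pressed (value of joint any of round_key0, round_key1 above 0.0025 m).
It fails at once if the wide key is leaned on with more than 40 N (contact force between the fingers and spin_key above 40 N).
It fails at once if the rack, bottle or glove box is knocked more than 30 mm or over (distance of any of tube_rack, rinse_bottle, glove_box from where it was at the start of the episode above 0.03 m or angle between any of tube_rack, rinse_bottle, glove_box's own z axis and vertical above 0.3 rad).
It also fails if it takes over 51 s, if anything falls off the work surface, if the arm or the gripper's body presses on something with over 40 N, if the wrist force passes 120 N, or if a joint passes its speed limit or range.

### The arm

A 7-joint arm with a two-finger parallel gripper is mounted at the origin on the work surface. World frame = base frame: x ahead of the robot, y to its left, z up, the work surface at z = 0. Lengths are in m, angles in degrees, forces in N, time in s.
With the tool pointing down it reaches from about 0.425 to 1.025 m from the base axis. Payload 9.4 kg.
Tool frame: the origin (TCP) lies at the very end of the fingers, on their centre line; the grasp point (between the pads) lies 19 mm behind it; z points along the fingers, y is the line along which they close (so a half turn about z gives the same grasp; the last joint's range is limited). The gripper opens to 93 mm and grips with 3 to 60 N. Pads are 15 mm wide; open, the fingers measure 128 mm over their backs; the gripper's body (75 mm by 188 mm) begins 65 mm behind the grasp point.
Start: joints at [-73.837, 34.337, -0.143, 91.639, 0.103, 54.024, -4.572], TCP at [0.255, 0.679, 0.219] pointing down, gripper open.
Joint ranges: [-147.43, 147.43], [-19.82, 112.94], [-74.19, 73.91], [6.32, 146.72], [-59.91, 239.91], [6.04, 106.73], [-150.56, 150.56]. Speed limits (degrees/s): [127.2, 127.2, 172.46, 172.46, 180, 180, 180].

### API

Orientations are given as a 3x3 rotation matrix whose columns are the frame's x, y, z axes.
In Python, from cell import env gives the robot as it stands.
- The arm moves only by the shell command python3 -m handwheel 'ROWS' [OPENING]. ROWS is JSON, a list of rows, each an object of numbers: "tx", "ty", "tz": the shift along the world's x, y, z in mm; "wx", "wy", "wz": the turn, a rotation vector about the world's x, y, z in degrees. A call has 1 to 12 rows; each row shifts and turns the commanded pose from where the row before left it; what a row does not reach is not made up. A row lasts 1/12 s, in which the tool goes at most 41.7 mm and 7.16 degrees, less where a joint would pass 70% of its speed; a pose out of reach is approached as far as the arm can. A call is refused whole if a number of a shift passes 41.7 or a number of a turn 7.16, either way. A call with a gripper value outside its range is refused whole. OPENING is the gripper command: -1 is fully open, 1 is shut, values between are in proportion, set as the call begins (- or left out, the last holds). The fingers move at their own pace and stop on an object; the grip force is fixed at half the most. Time passes only in rows, so rows that do not move let the fingers close. It gives the time, the measured TCP pose, the force and the opening at its end, in the units of the state.
- env.read_state(): the state, without advancing time (a new reading comes with each control period).
- env.capture(name): name is "scene" or "top" or "wrist"; returns the picture (420x560x3 uint8, red, green, blue); there is no depth.
- env.calibration(name): a dict with "mtx" (3x3 intrinsics, pixels), "position" and "orientation" of the camera in the world. Camera axes: x right, y up, looking along -z (the intrinsics and any distortion apply to the point x, -y, -z); pixel columns grow to the right and rows downward; lengths in m; the calibration is good to about 2 mm. A picture is of the moment at which its call begins: read the wrist's pose just before it. calibration takes no time and is no camera call; for the wrist camera it gives the pose at the moment of the call.
- env.close_job(): hands the job in, once; it reports no verdict.
The state is a dict: "t": time; "joints": joint angles; "qvel": joint speeds; "joint_torque": joint torques, N m; "tcp_pos": TCP position; "eef_rot": TCP orientation; "ft_force": force on the tool from outside, world axes, zero at the start; "ft_torque": the same for the moment, N m; "width": opening from 0.0 (shut) to 1.0 (fully open).
Only numpy, scipy, OpenCV 4.12 (cv2) and the standard library are available. Lean on these libraries where they do the work, as an engineer would, in place of code of your own. Each camera call takes 0.05 s, during which the arm holds its last target. There are 200 camera calls.

## Working session

There is one attempt and no reset: what is moved stays moved. The work goes in short steps, Python scripts to look and compute and a shell command to move; the robot and the scene stay as the last step left them, time stands still between calls to the robot, and variables do not carry over. Pictures are saved under pics/ and viewed, on a budget of 10 in all, crops included, one or two more only if the job needs it, and the job is handed in when it is done.

```bash
ls; mkdir -p pics; python3 - <<'E'
from cell import env
import cv2
for n in ["scene","top"]:
    im=env.capture(n); cv2.imwrite(f"pics/{n}0.png",im[:,:,::-1])
    c=env.calibration(n); print(n,c)
s=env.read_state(); print(s)
E
```

```text
pics
scene {'mtx': array([[392.50741298,   0.        , 277.23222105],
       [  0.        , 392.50741298, 209.2222557 ],
       [  0.        ,   0.        ,   1.        ]]), 'position': array([ 1.04000607, -0.40125773,  0.74476169]), 'orientation': array([[ 0.64094324, -0.55105086,  0.53435449],
       [ 0.76731555,  0.44141307, -0.46516809],
       [ 0.02046022,  0.70816485,  0.70575061]])}
top {'mtx': array([[394.37633948,   0.        , 282.04089312],
       [  0.        , 394.37633948, 211.04086516],
       [  0.        ,   0.        ,   1.        ]]), 'position': array([0.42341125, 0.01708306, 0.89767715]), 'orientation': array([[ 0.01651759,  0.98501119, -0.17169777],
       [-0.99966612,  0.01285644, -0.02241343],
       [-0.01987006,  0.17201066,  0.98489467]])}
{'t': 0.1, 'joints': array([-73.83784025,  34.38110615,  -0.14518841,  91.67522416,
         0.10239404,  54.02422109,  -4.5741494 ]), 'qvel': array([-0.05977733, -0.21544343, -0.08677414, -0.10704583, -0.04705213,
       -0.00616597, -0.02089531]), 'joint_torque': array([ 4.93664236e-03, -7.66553092e+01,  1.50190428e+00, -2.52933902e+01,
       -5.23292483e-02,  1.36577743e-02,  9.87677140e-05]), 'tcp_pos': array([0.25443655, 0.6784264 , 0.21783867]), 'eef_rot': array([[-9.36328138e-01,  3.51126016e-01, -3.73180438e-04],
       [ 3.51126191e-01,  9.36327169e-01, -1.35319881e-03],
       [-1.25724323e-04, -1.39807155e-03, -9.99999015e-01]]), 'ft_force': array([ 0.76672399, -0.15142535, -0.65708925]), 'ft_torque': array([0.01803694, 0.06132569, 0.04522028]), 'width': 1.0066825973205054}
```

View pics/scene0.png

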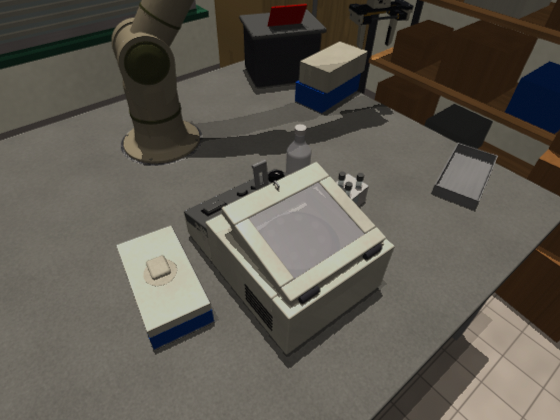

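View pics/top0.png

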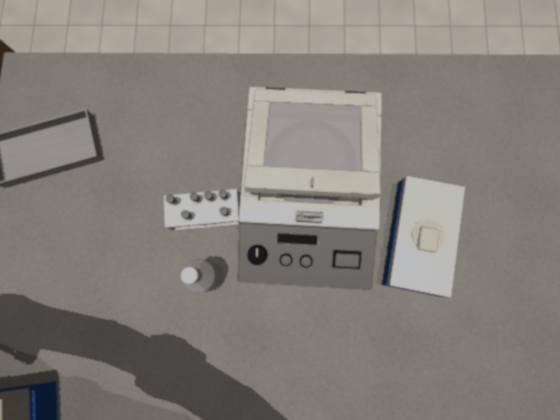

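The top view shows the lid ajar, the hasp near (310,216), the wide key at (347,260), the round keys at (286,260) and (306,261), and the panel front corners at about (239,284) and (373,289). I'll enlarge both views.

```bash
python3 - <<'E'
import cv2,numpy as np
a=cv2.imread("pics/top0.png")[160:300,225:395]; b=cv2.imread("pics/scene0.png")[140:260,180:340]
a=cv2.resize(a,None,fx=4.0,fy=4.0,interpolation=cv2.INTER_CUBIC)
b=cv2.resize(b,None,fx=5,fy=5,interpolation=cv2.INTER_CUBIC)
cv2.imwrite("pics/topc.png",a);cv2.imwrite("pics/scenec.png",b)
E
```

```text
(no output)
```

View pics/topc.png

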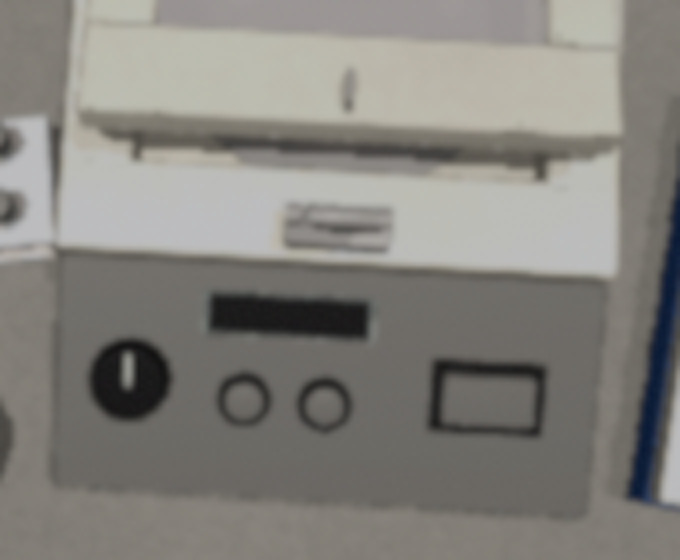

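View pics/scenec.png

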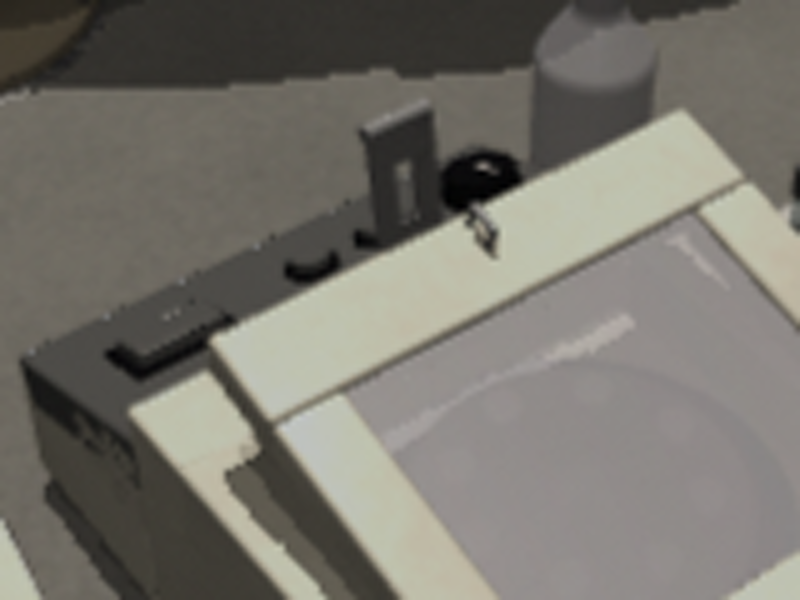

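```bash
cat > h.py <<'E'
import numpy as np
from cell import env
C={n:env.calibration(n) for n in ("scene","top")}
def proj(n,P,c=None):
    c=c or C[n]; p=(np.atleast_2d(P)-c["position"])@c["orientation"]
    p=p*[1,-1,-1]; q=p@c["mtx"].T; return q[:,:2]/q[:,2:]
def W(v,P):
    x,y,a=v[:3]; P=np.atleast_2d(P); c,s=np.cos(a),np.sin(a)
    return np.c_[x+c*P[:,0]-s*P[:,1], y+s*P[:,0]+c*P[:,1], P[:,2]]
def pan(x,y,h): # panel surface + height h along normal
    t=np.radians(20); z=.130-( -.130-x)*np.tan(t)
    return np.array([x-h*np.sin(t),y,z+h*np.cos(t)])
def lid(d,y,h,th): return np.array([.130-d*np.cos(th)+h*np.sin(th)*1,y,.150+d*np.sin(th)+h*np.cos(th)])
def hasp(r,a,y=0): return np.array([-.112+r*np.cos(a),y,.1745+r*np.sin(a)])
E
cat > fit.py <<'E'
from h import *
from scipy.optimize import least_squares
def pts(v):
    x,y,a,kx,rx,ha,th=v
    return [("top",[-.130,.135,.150],(240,221.75)),("top",[-.130,-.135,.150],(378.25,228.75)),
    ("top",[-.245,.135,.088],(238.25,281.25)),("top",[-.245,-.135,.088],(371.25,289.25)),
    ("top",pan(rx,0,.008),(306,261)),("top",pan(rx,.04,.008),(285.75,259.5)),("top",pan(kx,-.08,.010),(347,259.5)),
    ("scene",[-.245,-.135,.088],(184.4,212)),("scene",[-.130,-.135,.150],(206,222)),
    ("scene",pan(kx,-.08,.010),(215,207)),("scene",hasp(.072,ha),(259.6,163.2)),
    ("scene",lid(.22,.12,.022,th),(316.6,161.6)),("scene",lid(.22,-.12,.022,th),(222.4,208.4)),
    ("top",lid(.22,.12,.022,th),(245.5,187.5)),("top",lid(.22,-.12,.022,th),(379.5,194.25))]
f=lambda v:np.concatenate([(proj(n,W(v,P))[0]-u) for n,P,u in pts(v)])
r=least_squares(f,[.6,-.05,0,-.19,-.19,1.6,.4],loss="soft_l1")
print(r.x.round(4)); print(f(r.x).reshape(-1,2).round(1).tolist())
v=r.x
for k,P in dict(pin=[-.112,0,.1745],tip=hasp(.068,v[5]),key=pan(v[3],-.08,.010),lidf=lid(.195,0,.022,v[6]),lidfshut=lid(.195,0,.022,0)).items(): print(k,W(v,P)[0].round(4))
np.save("v.npy",v)
E
python3 fit.py
```

```text
[ 0.6585 -0.0202 -0.0349 -0.1865 -0.1947  1.6864  0.2226]
[[-2.5, -0.8], [0.6, -1.0], [-0.7, 0.3], [0.2, -0.6], [-0.3, -0.3], [-0.4, 0.2], [-0.2, -0.7], [-2.2, -0.7], [-1.6, -0.2], [-1.4, -1.7], [-0.1, 0.2], [-1.0, 0.2], [-1.5, 0.1], [-2.7, -0.1], [-0.1, -0.6]]
pin [ 0.5466 -0.0163  0.1745]
tip [ 0.5387 -0.016   0.242 ]
key [ 0.466  -0.0935  0.1188]
lidf [ 0.6032 -0.0183  0.2145]
lidfshut [ 0.5935 -0.0179  0.172 ]
```

```bash
python3 -m handwheel '[{"tz":20,"wz":6.2},{"tz":20,"wz":6.2},{"tz":20,"wz":6.2},{"tz":20},{"tx":14,"ty":-26},{"tx":14,"ty":-26},{"tx":14,"ty":-26},{"tx":14,"ty":-26},{"tx":14,"ty":-26},{"tx":14,"ty":-26},{"tx":14,"ty":-26},{"tx":14,"ty":-26}]' 1
python3 -m handwheel '[{"tx":14,"ty":-26},{"tx":14,"ty":-26},{"tx":14,"ty":-26},{"tx":14,"ty":-26},{"tx":14,"ty":-26},{"tx":14,"ty":-26},{"tx":14,"ty":-26},{"tx":14,"ty":-26},{"tx":14,"ty":-26},{"tx":14,"ty":-26},{"tx":14,"ty":-26},{"tx":14,"ty":-26}]'
```

```text
$[0]: bad value
$[0]: bad value
```

```bash
python3 -m handwheel '[{"tx":0,"ty":0,"tz":20,"wx":0,"wy":0,"wz":6.2}]' 1; python3 -m handwheel --help | head -30
```

```text
t: 0.18
tcp_pos: [0.2535, 0.6768, 0.2344]
eef_rot: [[-0.969, 0.249, -0.002], [0.249, 0.969, -0.007], [0.0, -0.007, -1.0]]
ft_force: [-0.4, -0.2, 0.8]
width: 0.964invalid input: not JSON, or not a number
```

All six keys are needed in every row.

```bash
python3 -m handwheel '[{"tx":0,"ty":0,"tz":20,"wx":0,"wy":0,"wz":6.2},{"tx":0,"ty":0,"tz":20,"wx":0,"wy":0,"wz":6.2},{"tx":0,"ty":0,"tz":20,"wx":0,"wy":0,"wz":0},{"tx":14,"ty":-26,"tz":0,"wx":0,"wy":0,"wz":0},{"tx":14,"ty":-26,"tz":0,"wx":0,"wy":0,"wz":0},{"tx":14,"ty":-26,"tz":0,"wx":0,"wy":0,"wz":0},{"tx":14,"ty":-26,"tz":0,"wx":0,"wy":0,"wz":0},{"tx":14,"ty":-26,"tz":0,"wx":0,"wy":0,"wz":0},{"tx":14,"ty":-26,"tz":0,"wx":0,"wy":0,"wz":0},{"tx":14,"ty":-26,"tz":0,"wx":0,"wy":0,"wz":0},{"tx":14,"ty":-26,"tz":0,"wx":0,"wy":0,"wz":0},{"tx":14,"ty":-26,"tz":0,"wx":0,"wy":0,"wz":0}]'
python3 -m handwheel '[{"tx":14,"ty":-26,"tz":0,"wx":0,"wy":0,"wz":0},{"tx":14,"ty":-26,"tz":0,"wx":0,"wy":0,"wz":0},{"tx":14,"ty":-26,"tz":0,"wx":0,"wy":0,"wz":0},{"tx":14,"ty":-26,"tz":0,"wx":0,"wy":0,"wz":0},{"tx":14,"ty":-26,"tz":0,"wx":0,"wy":0,"wz":0},{"tx":14,"ty":-26,"tz":0,"wx":0,"wy":0,"wz":0},{"tx":14,"ty":-26,"tz":0,"wx":0,"wy":0,"wz":0},{"tx":14,"ty":-26,"tz":0,"wx":0,"wy":0,"wz":0},{"tx":14,"ty":-26,"tz":0,"wx":0,"wy":0,"wz":0},{"tx":14,"ty":-26,"tz":0,"wx":0,"wy":0,"wz":0},{"tx":14,"ty":-26,"tz":0,"wx":0,"wy":0,"wz":0},{"tx":14,"ty":-26,"tz":0,"wx":0,"wy":0,"wz":0}]'
```

```text
t: 1.18
tcp_pos: [0.381, 0.4433, 0.2984]
eef_rot: [[-0.999, 0.034, -0.0], [0.034, 0.999, -0.0], [0.0, -0.0, -1.0]]
ft_force: [0.4, 0.5, 0.3]
width: 0.116
t: 2.18
tcp_pos: [0.5489, 0.1314, 0.2984]
eef_rot: [[-0.999, 0.034, -0.0], [0.034, 0.999, -0.0], [0.0, -0.0, -1.0]]
ft_force: [0.6, 0.5, -0.5]
width: 0.006
```

```bash
python3 -m handwheel '[{"tx":12,"ty":-25,"tz":0,"wx":0,"wy":0,"wz":0},{"tx":12,"ty":-25,"tz":0,"wx":0,"wy":0,"wz":0},{"tx":12,"ty":-25,"tz":0,"wx":0,"wy":0,"wz":0},{"tx":12,"ty":-25,"tz":0,"wx":0,"wy":0,"wz":0},{"tx":0,"ty":0,"tz":-15,"wx":0,"wy":0,"wz":0},{"tx":0,"ty":0,"tz":-15,"wx":0,"wy":0,"wz":0},{"tx":0,"ty":0,"tz":-15,"wx":0,"wy":0,"wz":0},{"tx":0,"ty":0,"tz":-15,"wx":0,"wy":0,"wz":0},{"tx":0,"ty":0,"tz":-8,"wx":0,"wy":0,"wz":0},{"tx":0,"ty":0,"tz":-8,"wx":0,"wy":0,"wz":0}]'
python3 -m handwheel '[{"tx":0,"ty":0,"tz":-5,"wx":0,"wy":0,"wz":0},{"tx":0,"ty":0,"tz":-5,"wx":0,"wy":0,"wz":0},{"tx":0,"ty":0,"tz":-5,"wx":0,"wy":0,"wz":0},{"tx":0,"ty":0,"tz":-5,"wx":0,"wy":0,"wz":0},{"tx":0,"ty":0,"tz":-5,"wx":0,"wy":0,"wz":0},{"tx":0,"ty":0,"tz":-5,"wx":0,"wy":0,"wz":0}]'
python3 - <<'E'
from h import *; import cv2
a=env.capture("scene")[:,:,::-1][130:310,160:400]; cv2.imwrite("pics/s2.png",cv2.resize(a,None,fx=3.3,fy=3.3,interpolation=cv2.INTER_CUBIC))
E
```

```text
t: 3.02
tcp_pos: [0.5963, 0.0328, 0.2218]
eef_rot: [[-0.999, 0.034, -0.001], [0.034, 0.999, -0.0], [0.001, -0.0, -1.0]]
ft_force: [-2.4, 0.3, 3.1]
width: 0.004
t: 3.52
tcp_pos: [0.5966, 0.0329, 0.1924]
eef_rot: [[-0.999, 0.034, 0.0], [0.034, 0.999, 0.0], [-0.0, 0.0, -1.0]]
ft_force: [-1.0, -0.3, 1.5]
width: 0.002
```

View pics/s2.png

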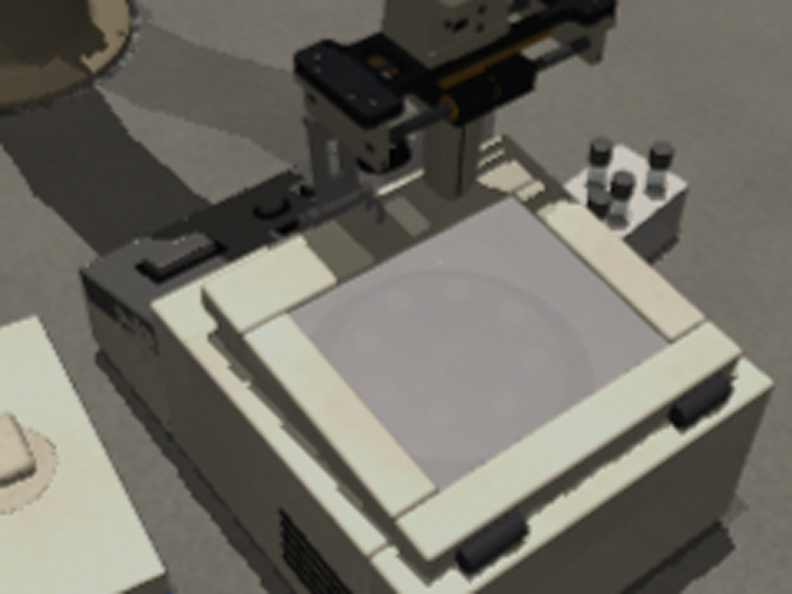

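The fingers rest on the lid's front border, left of the staple, with the hasp still upright in front of them (about (325,160)). I'll keep pushing down.

```bash
python3 -m handwheel '[{"tx":0,"ty":0,"tz":-5,"wx":0,"wy":0,"wz":0},{"tx":0,"ty":0,"tz":-5,"wx":0,"wy":0,"wz":0},{"tx":0,"ty":0,"tz":-4,"wx":0,"wy":0,"wz":0},{"tx":0,"ty":0,"tz":-3,"wx":0,"wy":0,"wz":0}]'
python3 -m handwheel '[{"tx":0,"ty":0,"tz":-2,"wx":0,"wy":0,"wz":0},{"tx":0,"ty":0,"tz":-2,"wx":0,"wy":0,"wz":0},{"tx":0,"ty":0,"tz":0,"wx":0,"wy":0,"wz":0}]'
```

```text
t: 3.9
tcp_pos: [0.5964, 0.0328, 0.175]
eef_rot: [[-0.999, 0.034, -0.001], [0.034, 0.999, -0.0], [0.001, -0.0, -1.0]]
ft_force: [-0.9, 0.2, 1.4]
width: 0.003
t: 4.15
tcp_pos: [0.5965, 0.0328, 0.1723]
eef_rot: [[-0.999, 0.034, -0.0], [0.034, 0.999, 0.0], [0.0, 0.0, -1.0]]
ft_force: [-2.8, -0.2, 8.8]
width: 0.006
```

```bash
python3 -m handwheel '[{"tx":0,"ty":0,"tz":-1,"wx":0,"wy":0,"wz":0},{"tx":0,"ty":0,"tz":0,"wx":0,"wy":0,"wz":0},{"tx":0,"ty":0,"tz":28,"wx":0,"wy":0,"wz":0},{"tx":0,"ty":0,"tz":28,"wx":0,"wy":0,"wz":0},{"tx":0,"ty":0,"tz":28,"wx":0,"wy":0,"wz":0},{"tx":0,"ty":0,"tz":28,"wx":0,"wy":0,"wz":0},{"tx":-30,"ty":-16,"tz":0,"wx":0,"wy":0,"wz":0},{"tx":-30,"ty":-16,"tz":0,"wx":0,"wy":0,"wz":0},{"tx":-30,"ty":-16,"tz":0,"wx":0,"wy":0,"wz":0}]'
python3 -m handwheel '[{"tx":0,"ty":0,"tz":-18,"wx":0,"wy":0,"wz":0},{"tx":0,"ty":0,"tz":-18,"wx":0,"wy":0,"wz":0},{"tx":0,"ty":0,"tz":-16,"wx":0,"wy":0,"wz":0},{"tx":0,"ty":0,"tz":0,"wx":0,"wy":0,"wz":0}]'
python3 - <<'E'
from h import *; import cv2
a=env.capture("scene")[:,:,::-1][130:310,160:400]; cv2.imwrite("pics/s3.png",cv2.resize(a,None,fx=3.3,fy=3.3,interpolation=cv2.INTER_CUBIC))
E
```

```text
t: 4.9
tcp_pos: [0.506, -0.0156, 0.2829]
eef_rot: [[-0.999, 0.034, 0.002], [0.034, 0.999, -0.0], [-0.002, 0.0, -1.0]]
ft_force: [-0.9, -0.7, 0.5]
width: 0.002
t: 5.23
tcp_pos: [0.5054, -0.0153, 0.2285]
eef_rot: [[-0.999, 0.034, -0.003], [0.034, 0.999, -0.0], [0.003, -0.0, -1.0]]
ft_force: [0.2, -1.0, 0.7]
width: 0.008
```

View pics/s3.png

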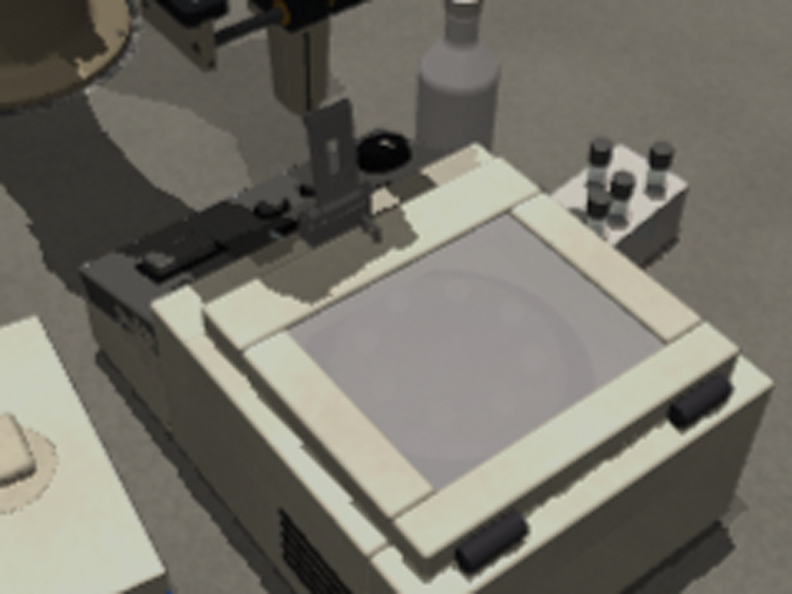

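The lid lies shut and the hasp is still upright at about (330,150), with the closed fingers in front of it. Next I'll swing the hasp over along its arc.

```bash
python3 -m handwheel '[{"tx":13,"ty":0,"tz":0,"wx":0,"wy":0,"wz":0},{"tx":12,"ty":0,"tz":0,"wx":0,"wy":0,"wz":0},{"tx":13,"ty":0,"tz":-1,"wx":0,"wy":0,"wz":0},{"tx":13,"ty":-1,"tz":-1,"wx":0,"wy":0,"wz":0},{"tx":9,"ty":0,"tz":-3,"wx":0,"wy":0,"wz":0},{"tx":9,"ty":0,"tz":-4,"wx":0,"wy":0,"wz":0},{"tx":8,"ty":-1,"tz":-6,"wx":0,"wy":0,"wz":0},{"tx":8,"ty":0,"tz":-7,"wx":0,"wy":0,"wz":0},{"tx":5,"ty":0,"tz":-7,"wx":0,"wy":0,"wz":0},{"tx":5,"ty":0,"tz":-7,"wx":0,"wy":0,"wz":0}]'
python3 -m handwheel '[{"tx":3,"ty":0,"tz":-5,"wx":0,"wy":0,"wz":0},{"tx":3,"ty":0,"tz":-5,"wx":0,"wy":0,"wz":0},{"tx":0,"ty":0,"tz":-4,"wx":0,"wy":0,"wz":0},{"tx":0,"ty":0,"tz":-1,"wx":0,"wy":0,"wz":0},{"tx":0,"ty":0,"tz":0,"wx":0,"wy":0,"wz":0}]'
```

```text
t: 6.12
tcp_pos: [0.5982, -0.0174, 0.1923]
eef_rot: [[-0.999, 0.034, -0.009], [0.034, 0.999, -0.0], [0.009, -0.001, -1.0]]
ft_force: [-13.6, -0.2, -3.5]
width: 0.006
t: 6.53
tcp_pos: [0.601, -0.0176, 0.1769]
eef_rot: [[-0.999, 0.034, -0.014], [0.034, 0.999, -0.0], [0.014, -0.001, -1.0]]
ft_force: [-16.7, 0.2, 0.0]
width: 0.007
```

```bash
python3 -m handwheel '[{"tx":-5,"ty":0,"tz":0,"wx":0,"wy":0,"wz":0},{"tx":0,"ty":0,"tz":0,"wx":0,"wy":0,"wz":0},{"tx":0,"ty":0,"tz":-1,"wx":0,"wy":0,"wz":0},{"tx":0,"ty":0,"tz":0,"wx":0,"wy":0,"wz":0}]'
python3 -m handwheel '[{"tx":0,"ty":0,"tz":25,"wx":0,"wy":0,"wz":0},{"tx":0,"ty":0,"tz":25,"wx":0,"wy":0,"wz":0},{"tx":-20,"ty":-20,"tz":30,"wx":0,"wy":0,"wz":0},{"tx":-20,"ty":-20,"tz":30,"wx":0,"wy":0,"wz":0},{"tx":-30,"ty":-10,"tz":0,"wx":0,"wy":0,"wz":0},{"tx":-30,"ty":-10,"tz":0,"wx":0,"wy":0,"wz":0},{"tx":0,"ty":0,"tz":0,"wx":0,"wy":0,"wz":0}]'
python3 - <<'E'
from h import *; import cv2
a=env.capture("scene")[:,:,::-1][140:260,180:340]; cv2.imwrite("pics/s4.png",cv2.resize(a,None,fx=5,fy=5,interpolation=cv2.INTER_CUBIC))
E
```

```text
t: 6.87
tcp_pos: [0.6017, -0.0173, 0.1783]
eef_rot: [[-0.999, 0.034, -0.002], [0.034, 0.999, -0.0], [0.002, -0.0, -1.0]]
ft_force: [-7.2, -0.1, 2.9]
width: 0.009
t: 7.45
tcp_pos: [0.4989, -0.0799, 0.2897]
eef_rot: [[-0.999, 0.038, 0.001], [0.038, 0.999, -0.001], [-0.001, -0.001, -1.0]]
ft_force: [-0.6, -0.0, -1.1]
width: 0.004
```

View pics/s4.png

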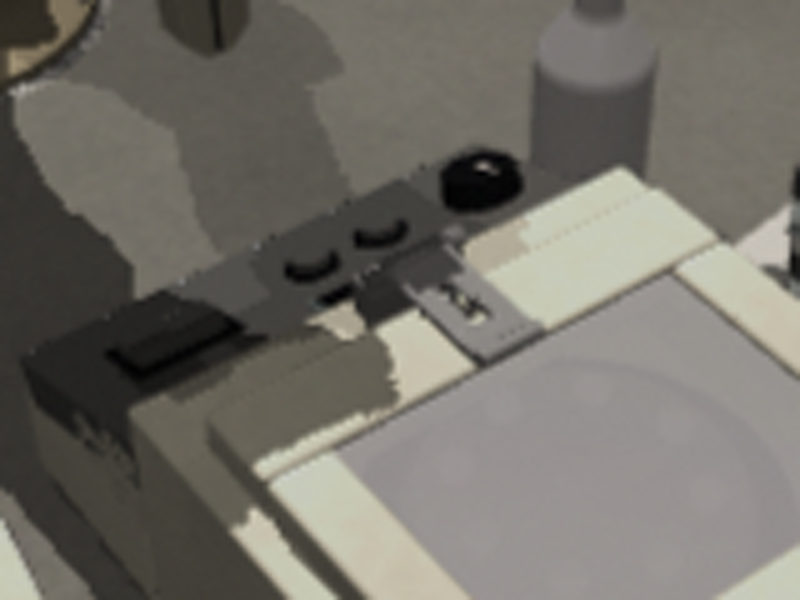

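The hasp lies down with the staple through its slot at about (465,300), and its tip edge runs from (482,357) to (545,327). I'll check its angle and plan the key press.

```bash
python3 - <<'E'
from h import *
v=np.load("v.npy")
for a in (0,.06,.12,.2):
    P=[hasp(.072,a,y)+[0,0,dz] for y in (-.016,.016) for dz in (.004,-.004)]
    print(a,((proj("scene",W(v,P))-[180,140])*5).round(0).tolist())
t=np.radians(20); n=W([0,0,v[2]],[-np.sin(t),0,np.cos(t)])[0]
k=W(v,pan(v[3],-.08,.010))[0]; print("key",k,"n",n,"prepos",k+.03*n,"final",k-.007*n)
print(env.read_state()["tcp_pos"])
E
```

```text
0 [[484.0, 363.0], [484.0, 376.0], [545.0, 330.0], [544.0, 343.0]]
0.06 [[484.0, 355.0], [484.0, 369.0], [545.0, 322.0], [545.0, 336.0]]
0.12 [[484.0, 347.0], [483.0, 361.0], [545.0, 314.0], [544.0, 328.0]]
0.2 [[482.0, 335.0], [482.0, 350.0], [544.0, 303.0], [544.0, 317.0]]
key [ 0.46595121 -0.09350654  0.1188498 ] n [-0.34181144  0.01194655  0.93969262] prepos [ 0.45569686 -0.09314814  0.14704058] final [ 0.46834389 -0.09359017  0.11227195]
[ 0.50167143 -0.07859891  0.28977851]
```

The picture leaves the hasp anywhere from 0 to 0.1 rad. I'll press on the tip roll, which both seats it and measures its height.

```bash
python3 -m handwheel '[{"tx":28,"ty":15,"tz":0,"wx":0,"wy":0,"wz":0},{"tx":28,"ty":15,"tz":0,"wx":0,"wy":0,"wz":0},{"tx":28,"ty":15,"tz":0,"wx":0,"wy":0,"wz":0},{"tx":28,"ty":15,"tz":0,"wx":0,"wy":0,"wz":0},{"tx":0,"ty":0,"tz":-30,"wx":0,"wy":0,"wz":0},{"tx":0,"ty":0,"tz":-30,"wx":0,"wy":0,"wz":0},{"tx":0,"ty":0,"tz":-24,"wx":0,"wy":0,"wz":0},{"tx":0,"ty":0,"tz":-10,"wx":0,"wy":0,"wz":0},{"tx":0,"ty":0,"tz":-8,"wx":0,"wy":0,"wz":0},{"tx":0,"ty":0,"tz":-5,"wx":0,"wy":0,"wz":0},{"tx":0,"ty":0,"tz":0,"wx":0,"wy":0,"wz":0}]'
python3 -m handwheel '[{"tx":0,"ty":0,"tz":-3,"wx":0,"wy":0,"wz":0},{"tx":0,"ty":0,"tz":-2,"wx":0,"wy":0,"wz":0},{"tx":0,"ty":0,"tz":0,"wx":0,"wy":0,"wz":0}]'
```

```text
t: 8.42
tcp_pos: [0.6155, -0.017, 0.1816]
eef_rot: [[-0.999, 0.034, 0.001], [0.034, 0.999, 0.0], [-0.001, 0.0, -1.0]]
ft_force: [-0.0, -0.6, -0.3]
width: 0.004
t: 8.67
tcp_pos: [0.616, -0.0171, 0.1799]
eef_rot: [[-0.999, 0.034, 0.004], [0.034, 0.999, 0.001], [-0.004, 0.001, -1.0]]
ft_force: [-3.7, 1.1, 17.8]
width: 0.002
```

The hasp is home: contact at z=0.180, which puts it at about 0.02 rad. Next I'll lift, tilt the tool 20° and go over the key.

```bash
python3 -m handwheel '[{"tx":0,"ty":0,"tz":25,"wx":0,"wy":0,"wz":0},{"tx":0,"ty":0,"tz":30,"wx":0,"wy":0,"wz":0},{"tx":0,"ty":0,"tz":30,"wx":0,"wy":0,"wz":0},{"tx":-29,"ty":-12.5,"tz":0,"wx":-0.1,"wy":-4,"wz":0},{"tx":-29,"ty":-12.5,"tz":0,"wx":-0.1,"wy":-4,"wz":0},{"tx":-29,"ty":-12.5,"tz":0,"wx":-0.1,"wy":-4,"wz":0},{"tx":-29,"ty":-12.5,"tz":0,"wx":-0.2,"wy":-4,"wz":0},{"tx":-29,"ty":-12.5,"tz":0,"wx":-0.2,"wy":-4,"wz":0},{"tx":-29,"ty":-13.5,"tz":0,"wx":0,"wy":0,"wz":0},{"tx":0,"ty":0,"tz":-25,"wx":0,"wy":0,"wz":0},{"tx":0,"ty":0,"tz":-25,"wx":0,"wy":0,"wz":0},{"tx":0,"ty":0,"tz":-20,"wx":0,"wy":0,"wz":0}]'
python3 -m handwheel '[{"tx":0,"ty":0,"tz":0,"wx":0,"wy":0,"wz":0},{"tx":0,"ty":0,"tz":0,"wx":0,"wy":0,"wz":0}]'
python3 - <<'E'
from h import *; import cv2
from scipy.spatial.transform import Rotation as R
v=np.load("v.npy");s=env.read_state();k=np.array([.46595,-.09351,.11885]);n=np.array([-.3418,.0119,.9397])
d=s["tcp_pos"]-k; print("height",d@n,"lateral",(d-(d@n)*n)*1e3, s["tcp_pos"],s["eef_rot"][:,2], s["joints"].round(0))
for nm in("top","scene"):print(nm,proj(nm,[s["tcp_pos"],k]).round(1))
a=env.capture("scene")[:,:,::-1][120:270,150:350]; cv2.imwrite("pics/s5.png",cv2.resize(a,None,fx=4,fy=4,interpolation=cv2.INTER_CUBIC))
E
```

```text
t: 9.67
tcp_pos: [0.4405, -0.094, 0.1962]
eef_rot: [[-0.941, 0.034, 0.338], [0.033, 0.999, -0.011], [-0.338, 0.001, -0.941]]
ft_force: [3.0, -2.2, 2.9]
width: 0.002
t: 9.83
tcp_pos: [0.4422, -0.094, 0.1966]
eef_rot: [[-0.94, 0.034, 0.338], [0.032, 0.999, -0.011], [-0.338, 0.001, -0.941]]
ft_force: [1.0, -1.2, -0.5]
width: 0.006
height 0.08116618509186099 lateral [ 3.99658316 -1.42226044  1.47127388] [ 0.44220398 -0.09396638  0.19659314] [ 0.33826494 -0.0110293  -0.94098628] [  5.  13.   1. 142. -14.   6. 108.]
top [[353.5 270.1]
 [346.8 258.8]]
scene [[203.9 173.7]
 [213.6 205.3]]
```

View pics/s5.png

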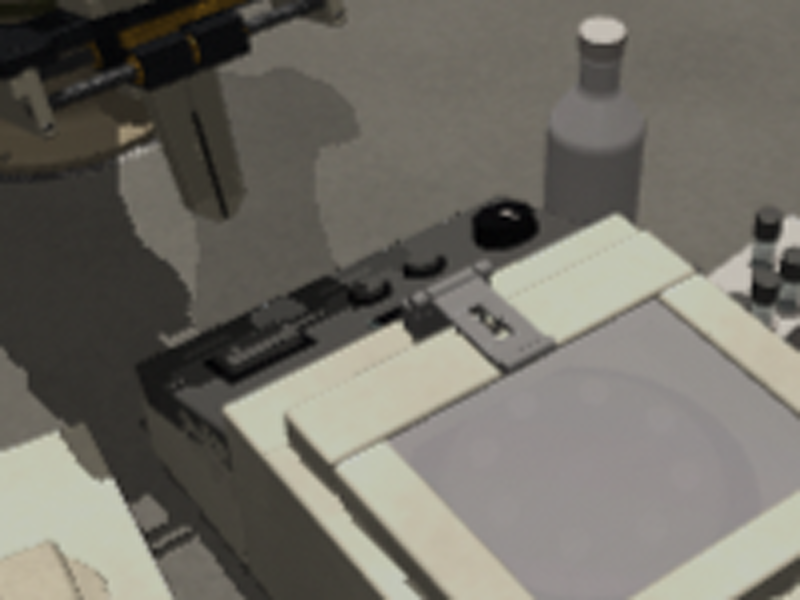

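The fingers are above the key (key at about (258,345), agreeing with my fit to about 1 px) and the hasp is flat over the staple. But joint 6 sits at its range limit, so I'll take back 10° of tilt before descending.

```bash
python3 -m handwheel '[{"tx":0,"ty":0,"tz":0,"wx":0.1,"wy":5,"wz":0},{"tx":0,"ty":0,"tz":0,"wx":0.1,"wy":5,"wz":0},{"tx":4,"ty":0,"tz":-16,"wx":0,"wy":0,"wz":0},{"tx":4,"ty":0,"tz":-16,"wx":0,"wy":0,"wz":0},{"tx":4,"ty":0,"tz":-16,"wx":0,"wy":0,"wz":0},{"tx":4,"ty":0,"tz":-14,"wx":0,"wy":0,"wz":0},{"tx":0,"ty":0,"tz":0,"wx":0,"wy":0,"wz":0},{"tx":0,"ty":0,"tz":0,"wx":0,"wy":0,"wz":0}]'
cat > st.py <<'E'
from h import *
s=env.read_state();k=np.array([.46595,-.09351,.11885]);n=np.array([-.3418,.0119,.9397])
d=s["tcp_pos"]-k; print("height mm",1e3*d@n,"lateral",(d-(d@n)*n)*1e3, s["joints"].round(1),"F.n",s["ft_force"]@n)
E
python3 st.py
```

```text
t: 10.55
tcp_pos: [0.4582, -0.0938, 0.1348]
eef_rot: [[-0.985, 0.033, 0.17], [0.033, 0.999, -0.007], [-0.17, -0.002, -0.985]]
ft_force: [-0.5, 0.9, 0.4]
width: 0.008
height mm 17.622504070167942 lateral [-1.73350778 -0.52670129 -0.62395687] [  0.7  22.6   5.6 136.6 -13.7  11.5 107. ] F.n 0.584548470181689
```

```bash
python3 -m handwheel '[{"tx":1.7,"ty":0,"tz":-4.7,"wx":0,"wy":0,"wz":0},{"tx":1.7,"ty":0,"tz":-4.7,"wx":0,"wy":0,"wz":0},{"tx":1.7,"ty":0,"tz":-4.7,"wx":0,"wy":0,"wz":0},{"tx":0.7,"ty":0,"tz":-1.9,"wx":0,"wy":0,"wz":0},{"tx":0.7,"ty":0,"tz":-1.9,"wx":0,"wy":0,"wz":0},{"tx":0,"ty":0,"tz":0,"wx":0,"wy":0,"wz":0}]'; python3 st.py
python3 -m handwheel '[{"tx":0.7,"ty":0,"tz":-1.9,"wx":0,"wy":0,"wz":0},{"tx":0,"ty":0,"tz":0,"wx":0,"wy":0,"wz":0},{"tx":0,"ty":0,"tz":0,"wx":0,"wy":0,"wz":0}]'; python3 st.py
```

```text
t: 11.05
tcp_pos: [0.4647, -0.0938, 0.1162]
eef_rot: [[-0.985, 0.033, 0.169], [0.033, 0.999, -0.007], [-0.17, -0.002, -0.986]]
ft_force: [0.3, 0.9, 6.4]
width: 0.005
height mm -2.0798541120238268 lateral [-1.96570397 -0.23297784 -0.71203033] [  1.9  25.1   4.  136.7 -14.5   8.8 107.7] F.n 5.930822585993274
t: 11.3
tcp_pos: [0.4653, -0.0938, 0.1146]
eef_rot: [[-0.985, 0.033, 0.17], [0.033, 0.999, -0.007], [-0.17, -0.002, -0.985]]
ft_force: [-0.3, -0.3, 7.4]
width: 0.002
height mm -3.777198700045132 lateral [-1.95991638 -0.22644699 -0.70999898] [  2.   25.3   3.9 136.7 -14.6   8.6 107.7] F.n 7.009089962883988
```

```bash
for i in 1; do python3 -m handwheel '[{"tx":0.7,"ty":0,"tz":-1.9,"wx":0,"wy":0,"wz":0},{"tx":0,"ty":0,"tz":0,"wx":0,"wy":0,"wz":0},{"tx":0,"ty":0,"tz":0,"wx":0,"wy":0,"wz":0}]'; python3 st.py; done
python3 -m handwheel '[{"tx":0.3,"ty":0,"tz":-0.9,"wx":0,"wy":0,"wz":0},{"tx":0,"ty":0,"tz":0,"wx":0,"wy":0,"wz":0},{"tx":0,"ty":0,"tz":0,"wx":0,"wy":0,"wz":0}]'; python3 st.py
```

```text
t: 11.55
tcp_pos: [0.4658, -0.0938, 0.1132]
eef_rot: [[-0.985, 0.034, 0.17], [0.033, 0.999, -0.007], [-0.17, -0.002, -0.985]]
ft_force: [-2.6, 0.4, 15.3]
width: 0.006
height mm -5.3055129402808365 lateral [-1.94255215 -0.25521483 -0.70331069] [  2.1  25.5   3.8 136.7 -14.7   8.3 107.8] F.n 15.238946762049531
t: 11.8
tcp_pos: [0.466, -0.0939, 0.1128]
eef_rot: [[-0.985, 0.034, 0.171], [0.033, 0.999, -0.007], [-0.171, -0.002, -0.985]]
ft_force: [-5.9, 1.2, 28.2]
width: 0.004
height mm -5.662917624222487 lateral [-1.88670811 -0.27451609 -0.68275207] [  2.1  25.5   3.7 136.7 -14.7   8.2 107.8] F.n 28.49166541770709
```

The force rises steeply at the predicted stop, so the key is bottomed. I'll ease off to about 18 N and hold.

```bash
python3 -m handwheel '[{"tx":-0.2,"ty":0,"tz":0.6,"wx":0,"wy":0,"wz":0},{"tx":0,"ty":0,"tz":0,"wx":0,"wy":0,"wz":0},{"tx":0,"ty":0,"tz":0,"wx":0,"wy":0,"wz":0},{"tx":0,"ty":0,"tz":0,"wx":0,"wy":0,"wz":0},{"tx":0,"ty":0,"tz":0,"wx":0,"wy":0,"wz":0},{"tx":0,"ty":0,"tz":0,"wx":0,"wy":0,"wz":0}]'; python3 st.py
python3 -m handwheel '[{"tx":0,"ty":0,"tz":0,"wx":0,"wy":0,"wz":0},{"tx":0,"ty":0,"tz":0,"wx":0,"wy":0,"wz":0},{"tx":0,"ty":0,"tz":0,"wx":0,"wy":0,"wz":0},{"tx":0,"ty":0,"tz":0,"wx":0,"wy":0,"wz":0}]';python3 st.py
python3 - <<'E'
from h import *; import cv2
a=env.capture("scene")[:,:,::-1][120:270,150:350]; cv2.imwrite("pics/s6.png",cv2.resize(a,None,fx=4,fy=4,interpolation=cv2.INTER_CUBIC))
E
```

```text
t: 12.3
tcp_pos: [0.4659, -0.0938, 0.1131]
eef_rot: [[-0.985, 0.034, 0.17], [0.033, 0.999, -0.007], [-0.17, -0.002, -0.985]]
ft_force: [-3.7, 1.0, 18.7]
width: 0.003
height mm -5.414612771296301 lateral [-1.90961991 -0.22925207 -0.69166036] [  2.1  25.5   3.7 136.7 -14.7   8.3 107.8] F.n 18.877374149424025
t: 12.63
tcp_pos: [0.4659, -0.0938, 0.1131]
eef_rot: [[-0.985, 0.034, 0.17], [0.033, 0.999, -0.007], [-0.17, -0.002, -0.985]]
ft_force: [-3.4, 1.2, 19.0]
width: 0.004
height mm -5.419500105784303 lateral [-1.91731048 -0.24795173 -0.69422084] [  2.1  25.5   3.7 136.7 -14.7   8.3 107.8] F.n 19.059911296246888
```

View pics/s6.png

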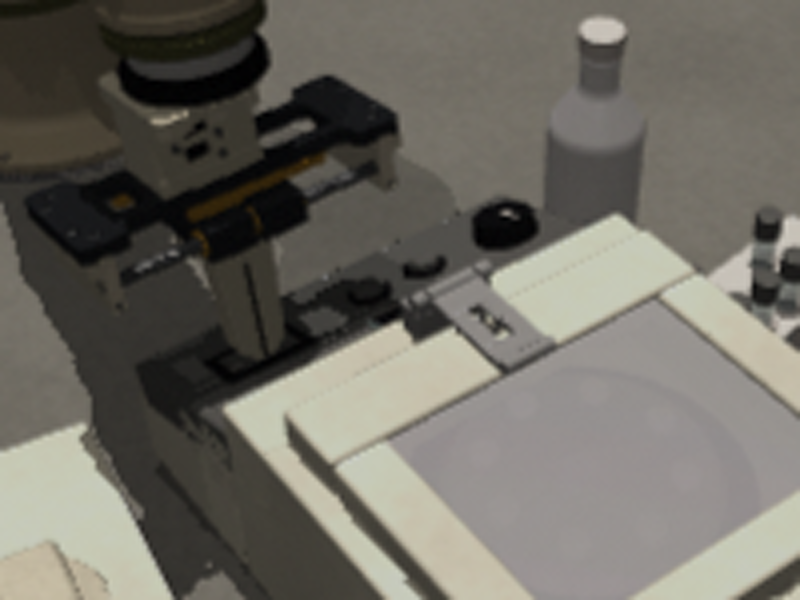

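The fingers press on the wide key at about (260,350), the hasp is flat over the staple, the lid is shut, and nothing touches the round keys. The force is steady at 19 N, so I'm handing in.

```bash
python3 -c "
from cell import env
print(env.close_job())"; python3 st.py
```

```text
the job is handed in; nothing more can be done
None
the job is handed in; nothing more can be done
```

I shut the lid, swung the hasp over the staple, then pressed the wide key to its stop. I handed the job in at about 12.7 s with the key still held down; no verdict was reported.

- **Lid:** it closed with 9 N at z = 0.172 m, which is the height expected for a shut lid, while the hasp was still upright.
- **Hasp:** the picture alone left its angle uncertain (0 to 0.1 rad). I pressed the tip again and met firm contact 1.4 mm above nominal, which gives about 0.02 rad.
- **Wide key:** the force rose steeply about where the stop was expected, briefly reaching 28 N. I eased off to a steady 19 N. The travel comes from the finger height and this force rise, as there is no direct reading of the key.
- **Round keys and bystanders:** the fingers stayed about 80 mm from the nearer round key. The bottle looked unmoved in the last pictures. The rack and the glove box were only partly in view there, and I did not measure any of the three.
- **Near-misses:** the fingers caught on the hasp's rolled tip and pulled about 17 N sideways until I backed off. The full 20° tilt put joint 6 at its range limit, so I made the press at 10°.

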